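# Load bushes into a V-block gauging fixture and shut its keeper

### The arm

A 6-joint arm with a two-finger parallel gripper is mounted at the origin on the work surface. World frame = base frame: x ahead of the robot, y to its left, z up, the work surface at z = 0. Lengths are in m, angles in rad, forces in N, time in s.
With the tool pointing down it reaches from about 0.3 to 0.875 m from the base axis. Payload 6.4 kg.
Tool frame: the origin (TCP) lies midway between the tips of the shut fingers; the grasp point (between the pads) lies 19 mm behind it; z points along the fingers, y is the line along which they close (so a half turn about z gives the same grasp; the last joint's range is limited). The gripper opens to 85 mm and grips with 20 to 120 N. Pads are 22 mm wide; open, the fingers measure 114 mm over their backs; the gripper's body (76 mm by 85 mm) begins 54 mm behind the grasp point. The pads swing forward as they close: fully open they stand 13 mm farther back than shut.
Start: joints at [0.985, 0.181, 1.607, -0, 1.354, -0.206], TCP at [0.213, 0.534, 0.231] pointing down, gripper open.
Joint ranges: [-2.99, 2.99], [-0.89, 2.07], [0.3, 2.58], [-1.14, 4.28], [0, 2.63], [-3.12, 3.12]. Speed limits (rad/s): [2.57, 2.57, 3.01, 3.14, 3.14, 3.14].

### API

Orientations are given as a unit quaternion [w, x, y, z].
In Python, from bench import status, camera, ctrl gives the robot as it stands. The module is installed in compiled form; this text tells all that it offers.
- The arm moves only by the shell command python3 -m handwheel 'ROWS'. ROWS is JSON, a list that holds one entry, the list of rows, each a list of 7 numbers: the opening, from -1 (shut) to 1 (fully open), then the shift along the tool's x, y, z in cm, then the turn, a rotation vector about the tool's x, y, z in degrees. A call has 1 to 10 rows; each row is the pose to reach, as a shift and turn from the pose commanded when the call began, along the tool's axes at that moment; what a row does not reach only later rows make up. A row lasts 1/8 s, in which the tool goes at most 62.5 mm and 10.7 degrees, less where a joint would pass 70% of its speed; a pose out of reach is approached as far as the arm can. A call with a gripper value outside its range is refused whole. The fingers move at their own pace and stop on an object; the grip force is fixed at half the most. Time passes only in rows, so rows that repeat a pose let the fingers close. It gives the time, the measured TCP pose, the force, the opening and the grip force at its end, in the units of the state.
- status.get_obs(): the state, without advancing time (a new reading comes with each control period).
- camera(name): name is "scene" or "top" or "wrist"; returns a dict with "frame" (480x640x3 uint8, blue, green, red), "depth" (480x640 float32, m along the optical axis (not along the pixel's ray), 0 where there is no reading), "fx", "fy", "cx", "cy" (pixels), "extrinsics" (4x4, takes a point from camera to world coordinates); the wrist camera has in their place "hand_eye" (4x4, takes a point from camera to tool coordinates, whose origin is the TCP and whose axes are the flange's). Camera axes: x right, y down, z forward; pixel columns grow to the right and rows downward; lengths in m; the calibration is good to about 2 mm. The wrist camera is an equidistant fisheye: a pixel r from the principal point sees the ray r / f radians off the axis. A picture is of the moment at which its call begins: read the wrist's pose just before it.
- ctrl.hand_in(): hands the job in; it is judged then, once.
The state is a dict: "time_s": time; "q": joint angles; "dq": joint speeds; "joint_efforts": joint torques, N m; "eef_pos": TCP position; "eef_rot": TCP orientation; "wrist_force": force on the tool from outside, world axes, zero at the start; "torque": the same for the moment, N m; "opening": opening from 0.0 (shut) to 1.0 (fully open); "grasp_force": force on a finger pad.
Only numpy, scipy, OpenCV 4.12 (cv2) and the standard library are available. Lean on these libraries where they do the work, as an engineer would, in place of code of your own. Each camera call takes 0.05 s, during which the arm holds its last target. There are 200 camera calls.

### The job

Get the turned bushes ready for measuring: wind the handwheel back until the keeper is fully open (yellow pointer at the green mark), then push every bush that stands on the plate fully home into a V of its own, upright and touching both faces. Once all are home, wind the handwheel clockwise until the pointer is at the red mark, so that a keeper post stands behind every V; leave the ball stand, the square and the gauge case alone.

Things in the scene. Friction and masses are not known exactly. Their poses are not given: they have to be found in the camera images.
- fixture: Fixed black plate, top 20 mm over the table, x -140..225, y -340..185 mm. Origin on the table under it; x points INTO the Vs (roughly away from the robot), y left, z up. On it a steel V-block, 26 mm tall, with three 90 degree notches open to -x: apexes x 116, y -85, 0, 85 mm; sharp front edges x 74, y -127, -42, 42, 127 mm. In front the plate is flat (keeper strip is flush)
- seat1 (a point): Centre of a bush, half-way up (27.5 mm over the plate), when it touches both faces of V number 1 (V 1 is nearest the handwheel): fixture x = 85 mm, y = -85 mm. Fixture's axes
- seat2 (a point): Centre of a bush, half-way up (27.5 mm over the plate), when it touches both faces of V number 2 (V 1 is nearest the handwheel): fixture x = 85 mm, y = 0 mm. Fixture's axes
- seat3 (a point): Centre of a bush, half-way up (27.5 mm over the plate), when it touches both faces of V number 3 (V 1 is nearest the handwheel): fixture x = 85 mm, y = 85 mm. Fixture's axes
- bush1_center (a point): Aluminium bush 1 (may be absent): upright plain cylinder, 44 mm diameter, 55 mm tall, copper band, dark bore on top, about 0.2 kg, loose on the plate. The point is its centre, half-way up; z along its axis, up
- bush2_center (a point): Aluminium bush 2 (may be absent): upright plain cylinder, 44 mm diameter, 55 mm tall, copper band, dark bore on top, about 0.2 kg, loose on the plate. The point is its centre, half-way up; z along its axis, up
- bush3_center (a point): Aluminium bush 3 (may be absent): upright plain cylinder, 44 mm diameter, 55 mm tall, copper band, dark bore on top, about 0.2 kg, loose on the plate. The point is its centre, half-way up; z along its axis, up
- wheel (a joint): Handwheel angle, rad. 0 = keeper fully open (end stop; the yellow pointer on the rim is at the green mark on the plate, towards the robot), 5.4 = shut (pointer at the red mark); it can be wound past that, to 6.0. Grows CLOCKWISE seen from above. Stays where left; needs about 0.1 to 0.2 N m to turn
- wheel_hub (a point): Handwheel centre at mid-height of rim and spokes, 80 mm over the table, at fixture x 48, y -245 mm. Level wheel, vertical axis: rim radius 65 mm, 14 mm round; four 10 mm round spokes, the first (with pointer) at 180 deg minus the wheel angle from fixture x (counter-clockwise from above), the others 90 deg apart; hub 28 mm. Below: blue housing 70 x 80 mm, 30 mm high, its top 30 mm below this point
- keeper (a joint): Keeper travel in m towards fixture -y, geared to the wheel (7.87 mm per rad): 0 open, 0.0425 shut. Three orange posts, 12 mm diameter, 22 mm tall, stand at fixture x 55.5 mm, 85 mm apart: open at y -42.5, 42.5, 127.5 mm, beside the ways in; shut, one behind each V, 1.5 mm clear of a bush that is home. A bush not home is in their way
- keeper_post (a point): Half-way up the middle post of the keeper (fixture y = 42.5 mm open, 0 shut)
- ball_stand_mid (a point): Bystander: calibration ball on a grey 50 x 35 mm foot, 71 mm tall, standing on the plate beyond the V-block. Point 30 mm above its underside
- square_mid (a point): Bystander: small steel square, 70 mm stock and 70 mm blade, lying flat on the table. Point in the middle of the stock, 10 mm up
- gauge_box_mid (a point): Bystander: closed wooden gauge-block case, 80 x 50 x 22 mm, on the table. Point at its centre
Mind the look-alikes: they are no part of the job. Leave any blue or purple look-alike of the part that bears bush3_center alone.

How it is judged:
By the outcome, as a careful person would: the job done as asked, in the order asked, and still so for the second after the job is handed in, with the robot touching nothing.
Of bush1, bush2, bush3 only 2 to 3 are there at a start; the rules pass over those that are not, and their reading is None.
At some moment in a run one of bush1, bush2, bush3 may be knocked a few centimetres aside while the robot is not near it.
Once in a run the grip may slacken for a moment while it holds something.
It also fails if it takes over 210 s, if anything falls off the work surface, if the arm or the gripper's body presses on something with over 40 N, if the wrist force passes 120 N, or if a joint passes its speed limit or range.

## Working session

There is one attempt and no reset: what is moved stays moved. The work goes in short steps, Python scripts to look and compute and a shell command to move; the robot and the scene stay as the last step left them, time stands still between calls to the robot, and variables do not carry over. Pictures are saved under pics/ and viewed, at most 14 in all, crops included, and the job is handed in when it is done.

```bash
mkdir -p pics; cat > h.py <<'E'
import numpy as np, cv2
from bench import status, camera, ctrl
from scipy.spatial.transform import Rotation as R
def snap(n,f=None):
    c=camera(n)
    if f: cv2.imwrite('pics/'+f,c['frame'])
    return c
def px(c,u,v,z=None):
    "world point of pixel; with z: intersect the plane z"
    E=c['extrinsics']; r=np.array([(u-c['cx'])/c['fx'],(v-c['cy'])/c['fy'],1])
    d=E[:3,:3]@r
    k=c['depth'][int(v),int(u)] if z is None else (z-E[2,3])/d[2]
    return E[:3,3]+k*d
def rot(): 
    q=status.get_obs()['eef_rot']; return R.from_quat([q[1],q[2],q[3],q[0]])
E
python3 - <<'E'
from h import *
np.set_printoptions(precision=4,suppress=True)
for n in('top','scene'):
    c=snap(n,n+'1.png'); np.savez('/tmp/'+n,**c); print(c['extrinsics'],c['fx'],c['cx'],c['cy'])
print(status.get_obs(), rot().as_matrix())
E
```

```text
[[ 0.0267 -0.9856  0.167   0.3539]
 [-0.9996 -0.0262  0.005   0.0415]
 [-0.0005 -0.1671 -0.9859  1.1985]
 [ 0.      0.      0.      1.    ]] 527.0570200462768 324.43850168766926 241.12284662893097
[[ 0.8434  0.3927 -0.3667  0.9798]
 [ 0.5372 -0.6021  0.5907 -0.6837]
 [ 0.0112 -0.6951 -0.7188  0.9477]
 [ 0.      0.      0.      1.    ]] 569.351321437191 323.3018485773214 248.7462075756141
{'time_s': 0.1, 'q': array([ 0.9847,  0.1814,  1.6079,  0.    ,  1.3538, -0.2063]), 'dq': array([-0.001 , -0.0014, -0.0018,  0.0001, -0.0003, -0.    ]), 'joint_efforts': array([  0.0005, -44.5876, -35.2237,  -0.0003,   0.0042,   0.    ]), 'eef_pos': array([0.2129, 0.5336, 0.2305]), 'eef_rot': array([-0.0003,  0.1887,  0.982 , -0.0007]), 'wrist_force': array([ 0.1046,  0.0542, -0.0084]), 'torque': array([-0.0186,  0.0541,  0.0399]), 'grasp_force': 0.0, 'opening': 1.0000760726266245} [[-0.9287  0.3707 -0.0008]
 [ 0.3707  0.9287 -0.0013]
 [ 0.0003 -0.0015 -1.    ]]
```

View pics/top1.png

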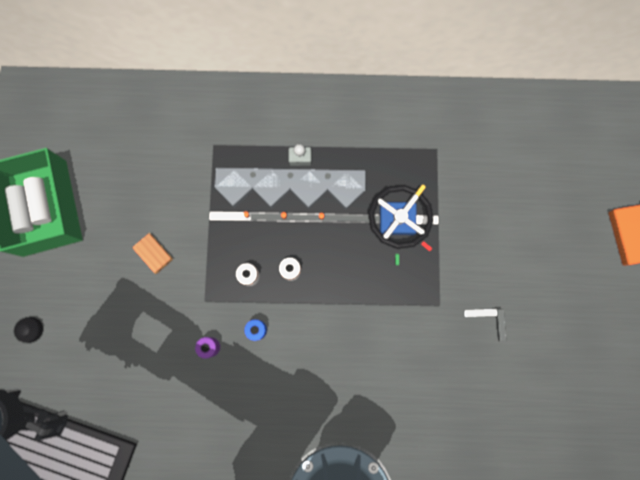

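View pics/scene1.png

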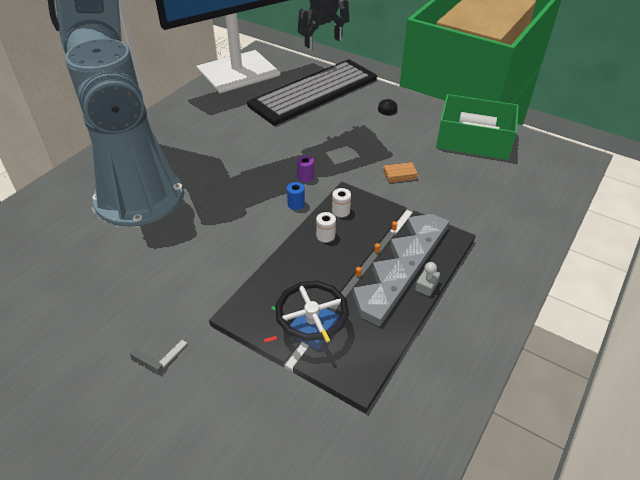

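Two bushes stand on the plate, at top (246,273) and (290,268). The look-alikes are blue at (256,329), purple at (206,347) and white cylinders lying in the green box at (15,210) and (37,200), none of which stand on the plate. The keeper is partly shut: the pointer is at (420,189), about 4 rad. The green mark is at (397,259) and the red one at (427,246).

```bash
cat >> h.py <<'E'
def fit(a,b):
    "2D rigid a->b"
    a=np.array(a);b=np.array(b);ca=a.mean(0);cb=b.mean(0);u,s,v=np.linalg.svd((a-ca).T@(b-cb))
    Q=v.T@np.diag([1,np.sign(np.linalg.det(v.T@u.T))])@u.T
    return Q,cb-Q@ca
E
python3 - <<'E'
from h import *
np.set_printoptions(precision=4,suppress=True)
c=dict(np.load('/tmp/top.npz'))
im=c['frame']
cv2.imwrite('pics/crop1.png',cv2.resize(im[135:315,200:445],None,fx=3.2,fy=3.2,interpolation=cv2.INTER_CUBIC))
P=[(206,301.5),(440,305),(437,149.5),(213.5,146)]
F=np.array([(-140,185),(-140,-340),(225,-340),(225,185)])/1000
W=np.array([px(c,u,v,.02)[:2] for u,v in P])
Q,t=fit(F,W);print(Q,t,np.degrees(np.arctan2(Q[1,0],Q[0,0])),'res mm',(W-(F@Q.T+t))*1000)
inv=lambda w:(w-t)@Q*1000
for n,u,v,z in[('b1',246.5,273,.075),('b2',290,268,.075),('hub',401,216,.085),('ptr',420.5,188.5,.08),('p1',247.5,214,.04),('p2',284,215,.04),('p3',321.5,215.5,.04)]:
    w=px(c,u,v,z);print(n,w[:2],inv(w[:2]),'depthz',px(c,u,v)[2])
E
```

```text
[[ 0.9999 -0.0115]
 [ 0.0115  0.9999]] [0.5508 0.1264] 0.65740028231437 res mm [[ 1.6762 -2.5176]
 [ 1.7756  2.1514]
 [-2.0982  1.3758]
 [-1.3536 -1.0096]]
b1 [0.4706 0.2121] [-79.1683  86.6144] depthz 0.07655624511843118
b2 [0.4839 0.1194] [-67.0022  -6.1952] depthz 0.07592395095627946
hub [ 0.602  -0.1167] [  48.3734 -243.6652] depthz 0.08539151696664127
ptr [ 0.6658 -0.1599] [ 111.6949 -287.627 ] depthz 0.08887716968275061
p1 [0.6074 0.222 ] [57.7197 94.953 ] depthz 0.036204909359365045
p2 [0.6073 0.1399] [56.6574 12.8026] depthz 0.04438841130252702
p3 [0.6084 0.0555] [ 56.7789 -71.517 ] depthz 0.0420758803669985
```

View pics/crop1.png

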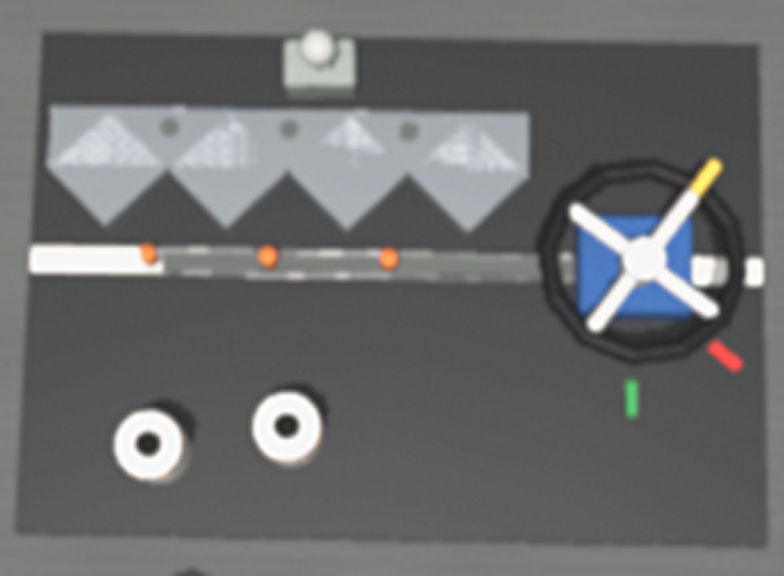

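The crop shows two upright white rings with dark bores, at crop (148,443) and (287,426). These are the bushes, and they line up with V3 and V2. The posts are about 30 mm towards shut, and the pointer at (715,165) gives θ≈3.8 rad.

```bash
cat >> h.py <<'E'
YAW=np.radians(0.66); Q=np.array([[np.cos(YAW),-np.sin(YAW)],[np.sin(YAW),np.cos(YAW)]]); T=np.array([.5514,.1270])
def f2w(p): return Q@(np.array(p)/1000)+T
def w2f(w): return (np.array(w)[:2]-T)@Q*1000
TGT=np.array([[-1,0,0],[0,1,0],[0,0,-1.]])
def go(fx,fy,z,yaw=0):
    "tool-frame shift cm & turn deg to fixture mm fx,fy; world z mm; yaw deg ccw about fixture z"
    o=status.get_obs(); r=rot(); w=np.r_[f2w((fx,fy)),z/1000]-o['eef_pos']
    t=R.from_rotvec([0,0,YAW+np.radians(yaw)])*R.from_matrix(TGT)
    print(np.round(r.inv().apply(w)*100,2),np.round((r.inv()*t).as_rotvec(degrees=True),2))
def here():
    o=status.get_obs(); print('t',o['time_s'],'fix',np.round(w2f(o['eef_pos']),1),'z',round(o['eef_pos'][2]*1000,1),'F',np.round(o['wrist_force'],1),'open',round(o['opening'],3),'grip',round(o['grasp_force'],1),'q6',round(o['q'][5],2))
E
python3 -c "
from h import *
print(w2f((.602,-.1167)));here();go(48+36,-245+6,160)"
```

```text
[  47.78948255 -244.266689  ]
t 0.1 fix [-333.8  410.5] z 230.5 F [ 0.1  0.1 -0. ] open 1.0 grip 0.0 q6 -0.21
[-63.4 -44.1   7.1] [ -0.08  -0.03 -22.42]
```

```bash
r='[-1,-63.4,-44.1,3,-0.1,0,-22.4]'; python3 -m handwheel '[[[-1,-63.4,-44.1,3,-0.1,0,-22.4],[-1,-63.4,-44.1,3,-0.1,0,-22.4],[-1,-63.4,-44.1,3,-0.1,0,-22.4],[-1,-63.4,-44.1,3,-0.1,0,-22.4],[-1,-63.4,-44.1,3,-0.1,0,-22.4],[-1,-63.4,-44.1,3,-0.1,0,-22.4],[-1,-63.4,-44.1,3,-0.1,0,-22.4],[-1,-63.4,-44.1,3,-0.1,0,-22.4],[-1,-63.4,-44.1,3,-0.1,0,-22.4],[-1,-63.4,-44.1,3,-0.1,0,-22.4]]]'; python3 -c "
from h import *
here();go(48+36,-245+6,160)"
```

```text
time_s: 1.35
eef_pos: [0.5522, 0.0196, 0.2071]
eef_rot: [0.0, -0.005, 1.0, 0.001]
wrist_force: [0.2, 0.6, -0.3]
opening: 0.005
grasp_force: 0.0
t 1.35 fix [  -0.4 -107.4] z 207.1 F [ 0.2  0.6 -0.3] open 0.005 grip 0.0 q6 -1.76
[ -8.45 -13.16   4.69] [ 0.11  0.01 -0.04]
```

```bash
python3 -m handwheel '[[[-1,-8.45,-13.2,3,0,0,0],[-1,-8.45,-13.2,4.7,0,0,0],[-1,-8.45,-13.2,4.7,0,0,0],[-1,-8.45,-13.2,4.7,0,0,0],[-1,-8.45,-13.2,4.7,0,0,0]]]'; python3 -c "
from h import *
here();go(48+36,-245+6,65)
c=snap('wrist','w1.png')"
```

```text
time_s: 1.98
eef_pos: [0.637, -0.1089, 0.1598]
eef_rot: [-0.0, -0.006, 1.0, 0.001]
wrist_force: [-0.8, 0.8, 0.5]
opening: 0.004
grasp_force: 0.0
t 1.975 fix [  82.8 -236.9] z 159.8 F [-0.8  0.8  0.5] open 0.004 grip 0.0 q6 -1.94
[-0.13 -0.24  9.48] [ 0.15 -0.05 -0.02]
```

View pics/w1.png

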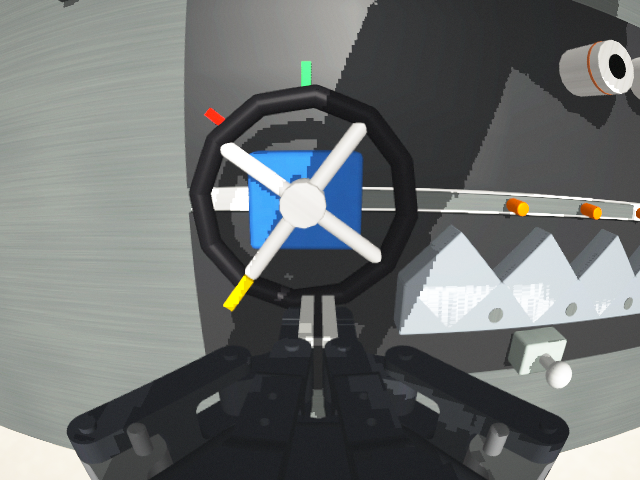

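The wheel is clear. The yellow pointer is at (238,292), the fingers are over the gap between that spoke and the one at (375,255), and the tip pads are narrow. I'll go down between the spokes.

```bash
python3 -m handwheel '[[[-1,0,0,5,0,0,0],[-1,0,0,9.4,0,0,0],[-1,0,0,9.4,0,0,0],[-1,0,0,9.4,0,0,0]]]'; python3 -c "
from h import *
here()
for a in range(9,250,8):
    b=np.radians(a); print(a,np.round([-(.0475+.038*np.cos(b)-.084)*100,(-.2446+.038*np.sin(b)+.239)*100],2))"
```

```text
time_s: 2.52
eef_pos: [0.6387, -0.1089, 0.0686]
eef_rot: [0.001, -0.006, 1.0, 0.0]
wrist_force: [0.6, -1.0, 1.9]
opening: 0.004
grasp_force: 0.0
t 2.525 fix [  84.6 -236.9] z 68.6 F [ 0.6 -1.   1.9] open 0.004 grip 0.0 q6 -1.94
9 [-0.1   0.03]
17 [0.02 0.55]
25 [0.21 1.05]
33 [0.46 1.51]
41 [0.78 1.93]
49 [1.16 2.31]
57 [1.58 2.63]
65 [2.04 2.88]
73 [2.54 3.07]
81 [3.06 3.19]
89 [3.58 3.24]
97 [4.11 3.21]
105 [4.63 3.11]
113 [5.13 2.94]
121 [5.61 2.7 ]
129 [6.04 2.39]
137 [6.43 2.03]
145 [6.76 1.62]
153 [7.04 1.17]
161 [7.24 0.68]
169 [7.38 0.17]
177 [ 7.44 -0.36]
185 [ 7.44 -0.89]
193 [ 7.35 -1.41]
201 [ 7.2  -1.92]
209 [ 6.97 -2.4 ]
217 [ 6.68 -2.85]
225 [ 6.34 -3.25]
233 [ 5.94 -3.59]
241 [ 5.49 -3.88]
249 [ 5.01 -4.11]
```

```bash
python3 -m handwheel '[[[-1,0,0.35,0,0,0,0],[-1,0.2,0.85,0,0,0,0],[-1,0.45,1.3,0,0,0,0],[-1,0.8,1.75,0,0,0,0],[-1,1.15,2.1,0,0,0,0],[-1,1.6,2.45,0,0,0,0],[-1,2.05,2.7,0,0,0,0],[-1,2.55,2.9,0,0,0,0],[-1,3.05,3,0,0,0,0],[-1,3.6,3.05,0,0,0,0]]]'; python3 -c "
from h import *
here();c=snap('top','t2.png');np.savez('/tmp/top',**c)
im=cv2.imread('pics/t2.png');cv2.imwrite('pics/c2.png',cv2.resize(im[135:315,200:445],None,fx=2.5,fy=2.5,interpolation=cv2.INTER_CUBIC))"
```

```text
time_s: 3.78
eef_pos: [0.6011, -0.079, 0.0665]
eef_rot: [0.0, -0.006, 1.0, 0.001]
wrist_force: [5.3, -0.3, 0.9]
opening: -0.0
grasp_force: 1.7
t 3.775 fix [  47.3 -206.6] z 66.5 F [ 5.3 -0.3  0.9] open -0.0 grip 1.7 q6 -1.91
```

View pics/c2.png

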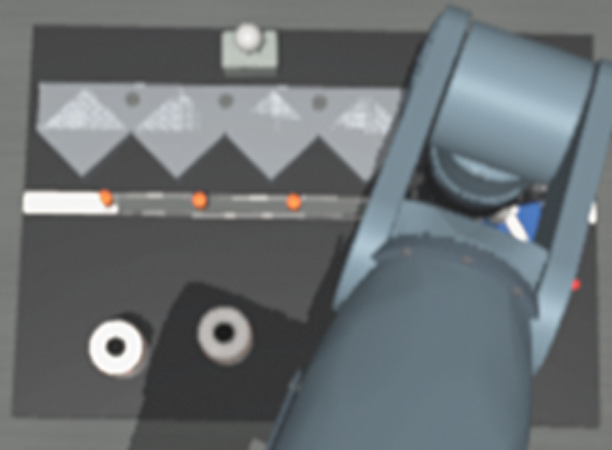

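The posts have moved towards open (106,198; 200,200; 293,201), with about 5 N of push, so I'll continue.

```bash
python3 -m handwheel '[[[-1,0.55,-0.05,0,0,0,0],[-1,1.05,-0.15,0,0,0,0],[-1,1.55,-0.3,0,0,0,0],[-1,2.05,-0.55,0,0,0,0],[-1,2.45,-0.85,0,0,0,0],[-1,2.85,-1.2,0,0,0,0],[-1,3.2,-1.6,0,0,0,0],[-1,3.45,-2.05,0,0,0,0],[-1,3.65,-2.55,0,0,0,0],[-1,3.8,-3.05,0,0,0,0]]]'; python3 -c "
from h import *
here()"; python3 -m handwheel '[[[-1,0.05,-0.5,0,0,0,0],[-1,0.05,-1.05,0,0,0,0],[-1,0,-1.6,0,0,0,0],[-1,-0.2,-2.1,0,0,0,0],[-1,-0.4,-2.6,0,0,0,0],[-1,-0.7,-3.0,0,0,0,0]]]'; python3 -c "
from h import *
here()
c=snap('top');cv2.imwrite('pics/c3.png',cv2.resize(c['frame'][135:315,200:445],None,fx=2.5,fy=2.5,interpolation=cv2.INTER_CUBIC));c=snap('wrist','w3.png')"
```

```text
time_s: 5.08
eef_pos: [0.563, -0.1102, 0.0659]
eef_rot: [-0.0, -0.006, 1.0, 0.001]
wrist_force: [1.4, 3.2, -0.9]
opening: 0.002
grasp_force: 1.5
t 5.075 fix [   8.9 -237.3] z 65.9 F [ 1.4  3.2 -0.9] open 0.002 grip 1.5 q6 -1.98
time_s: 5.82
eef_pos: [0.5709, -0.1405, 0.0661]
eef_rot: [-0.0, -0.006, 1.0, 0.001]
wrist_force: [-1.3, 2.8, -0.6]
opening: -0.002
grasp_force: 1.3
t 5.825 fix [  16.4 -267.7] z 66.1 F [-1.3  2.8 -0.6] open -0.002 grip 1.3 q6 -2.03
```

View pics/w3.png

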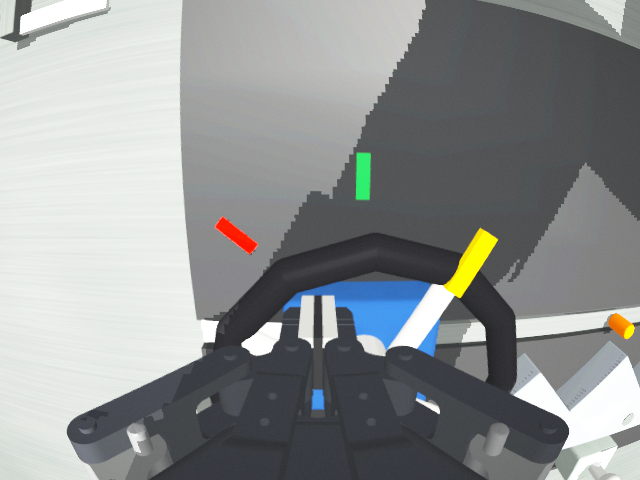

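The pointer at (475,260) is about 35° short of the green mark at (363,176), and it is turning the right way.

```bash
python3 -m handwheel '[[[-1,-0.35,-0.4,0,0,0,0],[-1,-0.75,-0.75,0,0,0,0],[-1,-1.0,-0.9,0,0,0,0],[-1,-1.2,-1.05,0,0,0,0],[-1,-1.2,-1.05,0,0,0,0]]]'; python3 -m handwheel '[[[-1,-0.15,-0.08,0,0,0,0],[-1,-0.3,-0.15,0,0,0,0],[-1,-0.3,-0.15,0,0,0,0]]]'; python3 -m handwheel '[[[-1,-0.15,0,0,0,0,0],[-1,-0.3,0,0,0,0,0],[-1,-0.3,0,0,0,0,0]]]';  python3 -c "
from h import *
here();c=snap('wrist','w4.png')"
```

```text
time_s: 6.55
eef_pos: [0.5833, -0.1509, 0.0663]
eef_rot: [0.0, -0.006, 1.0, 0.001]
wrist_force: [-1.6, -0.3, -0.7]
opening: -0.0
grasp_force: 0.5
time_s: 6.92
eef_pos: [0.5863, -0.1521, 0.0662]
eef_rot: [0.0, -0.006, 1.0, 0.001]
wrist_force: [-0.8, 1.0, -0.8]
opening: 0.0
grasp_force: 0.7
time_s: 7.3
eef_pos: [0.5876, -0.1522, 0.0661]
eef_rot: [-0.002, -0.006, 1.0, 0.001]
wrist_force: [-8.6, -0.8, 6.0]
opening: 0.003
grasp_force: 4.4
t 7.3 fix [  33.  -279.6] z 66.1 F [-8.6 -0.8  6. ] open 0.003 grip 4.4 q6 -2.03
```

View pics/w4.png

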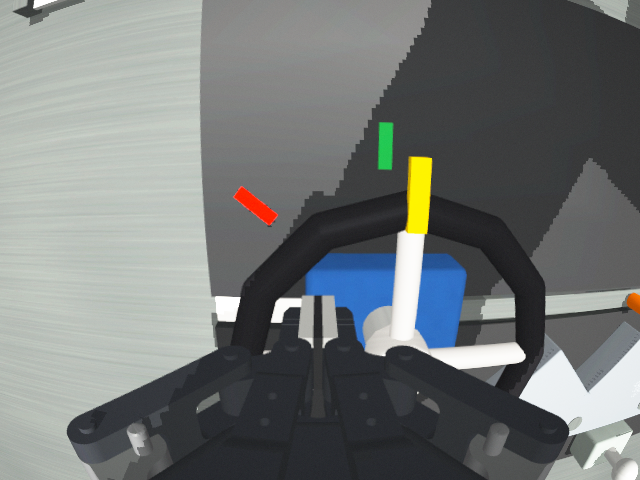

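The pointer at (420,195) is now nearly in line with the green mark (385,146), allowing for parallax. The force has risen, so this may be the end stop; a small extra push will tell.

```bash
python3 -m handwheel '[[[-1,-0.15,0,0,0,0,0],[-1,-0.15,0,0,0,0,0],[-1,-0.15,0,0,0,0,0]]]'; python3 -m handwheel '[[[-1,0.8,0.3,0,0,0,0],[-1,0.8,0.3,-4,0,0,0],[-1,0.8,0.3,-10,0,0,0],[-1,0.8,10,-16,0,0,0],[-1,6,20,-16,0,0,0],[-1,12,30,-16,0,0,0],[-1,18,36,-16,0,0,0],[-1,24,42,-16,0,0,0],[-1,24,42,-16,0,0,0],[-1,24,42,-16,0,0,0]]]';  python3 -c "
from h import *
here();c=snap('top');np.savez('/tmp/top',**c);cv2.imwrite('pics/c5.png',cv2.resize(c['frame'][135:315,200:445],None,fx=3.2,fy=3.2,interpolation=cv2.INTER_CUBIC))"
```

```text
time_s: 7.72
eef_pos: [0.5877, -0.1521, 0.0661]
eef_rot: [-0.003, -0.006, 1.0, 0.001]
wrist_force: [-15.2, -1.1, 8.6]
opening: -0.0
grasp_force: 7.3
time_s: 8.98
eef_pos: [0.3822, 0.219, 0.2256]
eef_rot: [0.002, -0.005, 1.0, 0.002]
wrist_force: [0.9, 0.6, 1.1]
opening: -0.001
grasp_force: 0.0
t 8.975 fix [-168.1   93.9] z 225.6 F [0.9 0.6 1.1] open -0.001 grip 0.0 q6 -1.33
```

View pics/c5.png

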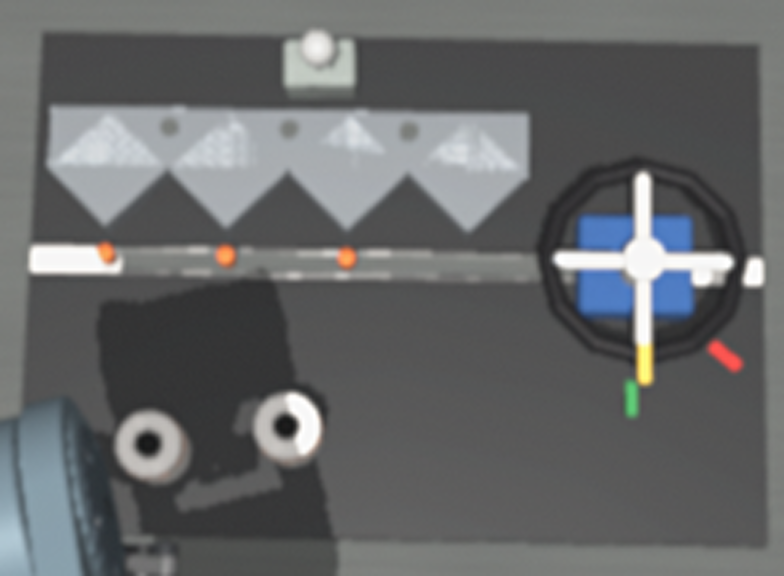

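The wheel is at its stop: spokes square, pointer (644,365) at the green mark (631,398). Posts are at (107,254), (226,256) and (347,258). The bushes have not moved: (150,443) and (287,426).

```bash
python3 - <<'E'
from h import *
c=dict(np.load('/tmp/top.npz'));s=3.2
for n,x,y,z in[('tip127',105,225,.046),('tip42',227,228,.046),('tip-42',347,231,.046),('tip-127',467,232,.046),('ap85',167,173,.046),('ap0',288,173,.046),('ap-85',408,175,.046),('p127',107,252,.042),('p42',226,254,.042),('p-42',347,256,.042),('b1',149,444,.075),('b2',287,426,.075),('hub',644,259,.085)]:
    print(n,np.round(w2f(px(c,200+(x+.5)/s-.5,135+(y+.5)/s-.5,z)),1))
here();go(-79,87,75)
E
```

```text
tip127 [ 76. 128.]
tip42 [75.1 42.4]
tip-42 [ 74.2 -41.8]
tip-127 [  74.8 -125.9]
ap85 [114.3  85.9]
ap0 [115.5   0.7]
ap-85 [115.4 -84. ]
p127 [ 57.5 126.5]
p42 [57.4 42.9]
p-42 [ 57.2 -42. ]
b1 [-80.7  86.6]
b2 [-67.2  -5.4]
hub [  48.6 -244.1]
t 9.025 fix [-172.9   98.9] z 225.5 F [-4.5  4.9  0. ] open -0.001 grip 0.0 q6 -1.33
[-9.38 -1.33 15.04] [0.37 0.01 0.23]
```

```bash
python3 -m handwheel '[[[1,-9.2,-1.3,4,0,0,0],[1,-9.2,-1.3,8,0,0,0],[1,-9.2,-1.3,8,0,0,0],[1,-9.2,-1.3,8,0,0,0],[1,-9.2,-1.3,8,0,0,0]]]'; python3 -c "
from h import *
here();go(-80.5,86.5,50)
c=snap('wrist','w6.png')"
```

```text
time_s: 9.65
eef_pos: [0.4759, 0.2059, 0.1473]
eef_rot: [0.002, -0.006, 1.0, 0.001]
wrist_force: [0.4, 0.5, 0.7]
opening: 0.996
grasp_force: 0.0
t 9.65 fix [-74.6  79.8] z 147.3 F [0.4 0.5 0.7] open 0.996 grip 0.0 q6 -1.41
[0.64 0.65 9.72] [0.15 0.27 0.  ]
```

View pics/w6.png

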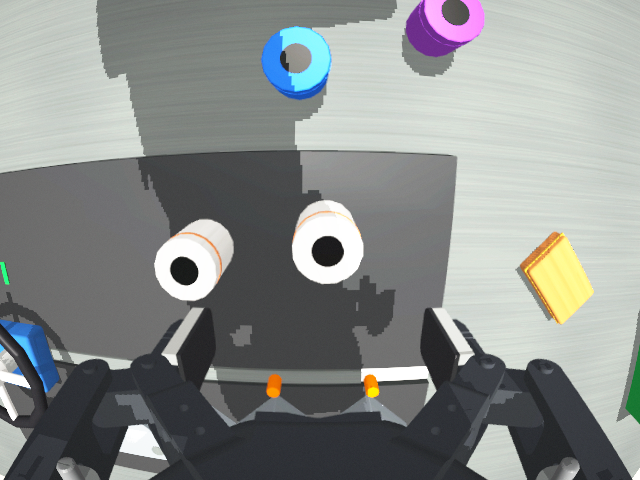

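The white bush with the copper band and dark bore (327,250) sits between the fingers, with its neighbour at (185,270). Blue (296,60) and purple (445,25) stay off the plate. I'll descend on this one and grip it.

```bash
python3 -m handwheel '[[[1,0.6,0.65,1,0,0,0],[1,0.6,0.65,2,0,0,0],[1,0.6,0.65,6,0,0,0],[1,0.6,0.65,9.7,0,0,0],[1,0.6,0.65,9.7,0,0,0],[1,0.6,0.65,9.7,0,0,0]]]'; python3 -m handwheel '[[[-0.2,0,0,0,0,0,0],[-0.2,0,0,0,0,0,0],[-0.2,0,0,0,0,0,0],[-0.2,0,0,0,0,0,0],[-0.2,0,0,0,0,0,0],[-0.2,0,0,0,0,0,0]]]'; python3 -c "
from h import *
here();go(70,85,50)"
```

```text
time_s: 10.45
eef_pos: [0.4695, 0.2123, 0.0486]
eef_rot: [0.001, -0.006, 1.0, 0.001]
wrist_force: [1.0, 0.7, -0.2]
opening: 1.001
grasp_force: 0.0
time_s: 11.2
eef_pos: [0.47, 0.2122, 0.0492]
eef_rot: [0.001, -0.006, 1.0, 0.001]
wrist_force: [-0.6, -0.8, 6.0]
opening: 0.5
grasp_force: 60.7
t 11.2 fix [-80.4  86.1] z 49.2 F [-0.6 -0.8  6. ] open 0.5 grip 60.7 q6 -1.39
[-15.04  -0.11  -0.05] [ 0.12  0.15 -0.02]
```

```bash
python3 -m handwheel '[[[-0.2,-1,0,-0.1,0,0,0],[-0.2,-3,0,-0.1,0,0,0],[-0.2,-5,0,-0.1,0,0,0],[-0.2,-7,-0.05,-0.1,0,0,0],[-0.2,-9,-0.1,-0.1,0,0,0],[-0.2,-11,-0.1,-0.1,0,0,0],[-0.2,-12.5,-0.1,-0.1,0,0,0],[-0.2,-14,-0.1,-0.1,0,0,0],[-0.2,-15.2,-0.1,-0.1,0,0,0],[-0.2,-15.2,-0.1,-0.1,0,0,0]]]'; python3 -c "
from h import *
here()"
```

```text
time_s: 12.45
eef_pos: [0.6227, 0.2126, 0.0493]
eef_rot: [0.001, -0.005, 1.0, 0.001]
wrist_force: [1.8, 0.0, -1.0]
opening: 0.492
grasp_force: 61.1
t 12.45 fix [72.2 84.8] z 49.3 F [ 1.8  0.  -1. ] open 0.492 grip 61.1 q6 -1.43
```

```bash
python3 -m handwheel '[[[-0.2,0,0,0.1,0,0,0],[0.2,0,0,0.1,0,0,0],[1,0,0,0.1,0,0,0],[1,0,0,0.1,0,0,0],[1,0,0,0.1,0,0,0],[1,0,0,-4,0,0,0],[1,0,0,-5,0,0,0],[-1,3,0,-5,0,0,0],[-1,5.5,0,-5,0,0,0],[-1,5.5,0,-5,0,0,0]]]'; python3 -m handwheel '[[[-1,0,0,0,0,0,0],[-1,0,0,0,0,0,0],[-1,0,0,0,0,0,0],[-1,0,0,3,0,0,0],[-1,0,0,6.3,0,0,0],[-1,0,0,6.3,0,0,0],[-1,0,0,6.3,0,0,0]]]';python3 -c "
from h import *
here();go(45,85,36)"
```

```text
time_s: 13.7
eef_pos: [0.5642, 0.2122, 0.0981]
eef_rot: [-0.001, -0.006, 1.0, 0.001]
wrist_force: [-0.6, -0.0, 0.1]
opening: 0.379
grasp_force: 0.0
time_s: 14.58
eef_pos: [0.5669, 0.2123, 0.0367]
eef_rot: [0.001, -0.006, 1.0, 0.001]
wrist_force: [0.0, 0.1, 0.5]
opening: -0.001
grasp_force: 0.0
t 14.575 fix [16.4 85.1] z 36.7 F [0.  0.1 0.5] open -0.001 grip 0.0 q6 -1.42
[-2.86 -0.01  0.08] [ 0.11  0.08 -0.02]
```

Now push: TCP from x=16 to about 53, then smaller steps.

```bash
python3 -m handwheel '[[[-1,-1,0,0,0,0,0],[-1,-2,0,0,0,0,0],[-1,-2.5,0,0,0,0,0],[-1,-2.9,0,0,0,0,0],[-1,-3.2,0,0,0,0,0],[-1,-3.5,0,0,0,0,0],[-1,-3.5,0,0,0,0,0]]]'; python3 -m handwheel '[[[-1,-0.1,0,0,0,0,0],[-1,-0.2,0,0,0,0,0],[-1,-0.2,0,0,0,0,0],[-1,-0.2,0,0,0,0,0]]]'; python3 -m handwheel '[[[-1,-0.1,0,0,0,0,0],[-1,-0.2,0,0,0,0,0],[-1,-0.2,0,0,0,0,0],[-1,-0.2,0,0,0,0,0]]]';python3 -c "
from h import *
here()"
```

```text
time_s: 15.45
eef_pos: [0.6014, 0.2126, 0.0358]
eef_rot: [0.001, -0.006, 1.0, 0.001]
wrist_force: [-0.6, -0.3, 1.3]
opening: 0.001
grasp_force: 0.1
time_s: 15.95
eef_pos: [0.603, 0.2126, 0.0358]
eef_rot: [0.0, -0.006, 1.0, 0.001]
wrist_force: [-2.6, -0.7, 2.5]
opening: 0.003
grasp_force: 1.0
time_s: 16.45
eef_pos: [0.6047, 0.2126, 0.0358]
eef_rot: [-0.0, -0.006, 1.0, 0.001]
wrist_force: [-4.8, -1.2, 5.8]
opening: 0.0
grasp_force: 2.4
t 16.45 fix [54.3 84.9] z 35.8 F [-4.8 -1.2  5.8] open 0.0 grip 2.4 q6 -1.43
```

```bash
python3 -m handwheel '[[[-1,-0.1,0,0,0,0,0],[-1,-0.2,0,0,0,0,0],[-1,-0.2,0,0,0,0,0],[-1,-0.2,0,0,0,0,0]]]';python3 -m handwheel '[[[-1,-0.1,0,0,0,0,0],[-1,-0.2,0,0,0,0,0],[-1,-0.2,0,0,0,0,0],[-1,-0.2,0,0,0,0,0]]]'; python3 -c "
from h import *
here()"
```

```text
time_s: 16.95
eef_pos: [0.6049, 0.2123, 0.0357]
eef_rot: [-0.002, -0.006, 1.0, 0.0]
wrist_force: [-12.3, -2.1, 10.7]
opening: 0.001
grasp_force: 5.9
time_s: 17.45
eef_pos: [0.6054, 0.2122, 0.0343]
eef_rot: [-0.004, -0.006, 1.0, 0.0]
wrist_force: [-13.6, -2.1, 5.7]
opening: 0.003
grasp_force: 1.3
t 17.45 fix [55.  84.6] z 34.3 F [-13.6  -2.1   5.7] open 0.003 grip 1.3 q6 -1.43
```

Stalled at 13 N, so it is home. Back out and go over bush 2, looking again on the way.

```bash
python3 -m handwheel '[[[-1,1,0,0,0,0,0],[-1,3,0,0,0,0,0],[-1,3.5,0,-6,0,0,0],[1,4,0,-11,0,0,0],[1,9,-4,-11,0,0,0],[1,12.5,-9,-11,0,0,0],[1,12.5,-9,-11,0,0,0],[1,12.5,-9,-11,0,0,0],[1,12.5,-9,-11,0,0,0]]]'; python3 -c "
from h import *
here();go(-67.2,-5.4,50)
c=snap('wrist','w7.png')
here();c=snap('top');np.savez('/tmp/top',**c)
cv2.imwrite('pics/c7.png',cv2.resize(c['frame'][135:315,200:445],None,fx=3.2,fy=3.2,interpolation=cv2.INTER_CUBIC))"
```

```text
time_s: 18.58
eef_pos: [0.4862, 0.1216, 0.146]
eef_rot: [0.001, -0.006, 1.0, 0.001]
wrist_force: [-0.2, -0.3, 0.3]
opening: 0.999
grasp_force: 0.0
t 18.575 fix [-65.3  -4.6] z 146.0 F [-0.2 -0.3  0.3] open 0.999 grip 0.0 q6 -1.58
[ 0.21 -0.09  9.6 ] [0.11 0.12 0.02]
t 18.625 fix [-65.4  -4.6] z 145.8 F [ 0.5  0.7 -0. ] open 1.001 grip 0.0 q6 -1.58
```

View pics/w7.png

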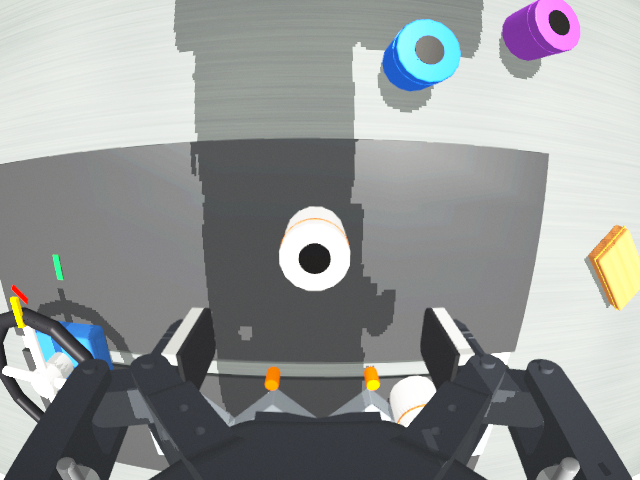

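Bush 2 at (314,258) is centred between the fingers, and bush 1 is seen in V3 (412,400). Descend and grip.

```bash
python3 -m handwheel '[[[1,0.2,-0.1,2,0,0,0],[1,0.2,-0.1,6,0,0,0],[1,0.2,-0.1,9.6,0,0,0],[1,0.2,-0.1,9.6,0,0,0],[1,0.2,-0.1,9.6,0,0,0],[-0.2,0.2,-0.1,9.6,0,0,0],[-0.2,0.2,-0.1,9.6,0,0,0],[-0.2,0.2,-0.1,9.6,0,0,0],[-0.2,0.2,-0.1,9.6,0,0,0],[-0.2,0.2,-0.1,9.6,0,0,0]]]';  python3 -c "
from h import *
here();go(71.5,0,50)"
```

```text
time_s: 19.92
eef_pos: [0.484, 0.1202, 0.051]
eef_rot: [0.001, -0.006, 1.0, 0.001]
wrist_force: [-1.8, 0.8, 7.5]
opening: 0.499
grasp_force: 60.4
t 19.925 fix [-67.4  -6. ] z 51.0 F [-1.8  0.8  7.5] open 0.499 grip 60.4 q6 -1.58
[-13.89   0.6    0.14] [ 0.1   0.15 -0.02]
```

```bash
python3 -m handwheel '[[[-0.2,-1,0.1,-0.1,0,0,0],[-0.2,-3,0.2,-0.1,0,0,0],[-0.2,-5,0.3,-0.1,0,0,0],[-0.2,-7,0.4,-0.1,0,0,0],[-0.2,-9,0.5,-0.1,0,0,0],[-0.2,-11,0.6,-0.1,0,0,0],[-0.2,-12.5,0.6,-0.1,0,0,0],[-0.2,-13.9,0.6,-0.1,0,0,0],[-0.2,-13.9,0.6,-0.1,0,0,0]]]'; python3 -c "
from h import *
here()"; python3 -m handwheel '[[[-0.2,0,0,0.1,0,0,0],[0.2,0,0,0.1,0,0,0],[1,0,0,0.1,0,0,0],[1,0,0,0.1,0,0,0],[1,0,0,0.1,0,0,0],[1,0,0,-4,0,0,0],[1,0,0,-5,0,0,0],[-1,3,0,-5,0,0,0],[-1,5.5,0,-5,0,0,0],[-1,5.5,0,-5,0,0,0]]]'; python3 -m handwheel '[[[-1,0,0,0,0,0,0],[-1,0,0,0,0,0,0],[-1,0,0,0,0,0,0],[-1,0,0,3,0,0,0],[-1,0,0,6.4,0,0,0],[-1,0,0,6.4,0,0,0],[-1,0,0,6.4,0,0,0]]]';python3 -c "
from h import *
here();go(51,0,36)"
```

```text
time_s: 21.05
eef_pos: [0.6233, 0.1276, 0.0511]
eef_rot: [0.001, -0.005, 1.0, 0.001]
wrist_force: [0.5, 0.1, -0.8]
opening: 0.493
grasp_force: 61.2
t 21.05 fix [71.9 -0.2] z 51.1 F [ 0.5  0.1 -0.8] open 0.493 grip 61.2 q6 -1.57
time_s: 22.3
eef_pos: [0.5652, 0.1272, 0.0999]
eef_rot: [-0.001, -0.006, 1.0, 0.001]
wrist_force: [0.4, -0.2, -0.4]
opening: 0.379
grasp_force: 0.0
time_s: 23.18
eef_pos: [0.5678, 0.1272, 0.0376]
eef_rot: [0.001, -0.006, 1.0, 0.001]
wrist_force: [-0.4, 0.6, 0.3]
opening: -0.006
grasp_force: 0.0
t 23.175 fix [16.4 -0. ] z 37.6 F [-0.4  0.6  0.3] open -0.006 grip 0.0 q6 -1.57
[-3.46  0.    0.16] [ 0.1   0.08 -0.02]
```

```bash
python3 -m handwheel '[[[-1,-1,0,0,0,0,0],[-1,-2,0,0,0,0,0],[-1,-2.5,0,0,0,0,0],[-1,-2.9,0,0,0,0,0],[-1,-3.2,0,0,0,0,0],[-1,-3.5,0,0,0,0,0],[-1,-3.7,0,0,0,0,0],[-1,-3.9,0,0,0,0,0],[-1,-3.9,0,0,0,0,0]]]'; python3 -m handwheel '[[[-1,-0.1,0,0,0,0,0],[-1,-0.2,0,0,0,0,0],[-1,-0.2,0,0,0,0,0],[-1,-0.2,0,0,0,0,0]]]'; python3 -m handwheel '[[[-1,-0.1,0,0,0,0,0],[-1,-0.15,0,0,0,0,0],[-1,-0.15,0,0,0,0,0],[-1,-0.15,0,0,0,0,0]]]';python3 -c "
from h import *
here()"
```

```text
time_s: 24.3
eef_pos: [0.6054, 0.1274, 0.0365]
eef_rot: [-0.001, -0.006, 1.0, 0.001]
wrist_force: [-4.0, -1.6, 2.9]
opening: -0.001
grasp_force: 2.1
time_s: 24.8
eef_pos: [0.6057, 0.1271, 0.0363]
eef_rot: [-0.002, -0.006, 1.0, 0.0]
wrist_force: [-11.3, -3.2, 7.0]
opening: -0.001
grasp_force: 5.4
time_s: 25.3
eef_pos: [0.6058, 0.1267, 0.0362]
eef_rot: [-0.004, -0.006, 1.0, 0.0]
wrist_force: [-16.1, -5.0, 11.7]
opening: -0.001
grasp_force: 7.8
t 25.3 fix [54.4 -0.9] z 36.2 F [-16.1  -5.   11.7] open -0.001 grip 7.8 q6 -1.57
```

Home in V2, stalled at 16 N. Retreat and hover over the wheel at its 225° gap.

```bash
python3 -m handwheel '[[[-1,1,0,0,0,0,0],[-1,3.3,0,0,0,0,0],[-1,3.5,0,-6,0,0,0],[-1,3.5,0,-12,0,0,0],[-1,3.5,-6,-12.5,0,0,0],[-1,3.5,-12,-12.5,0,0,0],[-1,3.5,-18,-12.5,0,0,0],[-1,3.5,-24,-12.5,0,0,0],[-1,3.5,-27,-12.5,0,0,0],[-1,3.5,-27,-12.5,0,0,0]]]'; python3 -m handwheel '[[[-1,0,0,0,0,0,0],[-1,0,0,0,0,0,0]]]'; python3 -c "
from h import *
here();go(21.5,-270.5,66)
c=snap('top');np.savez('/tmp/top',**c)
cv2.imwrite('pics/c8.png',cv2.resize(c['frame'][135:315,200:445],None,fx=3.2,fy=3.2,interpolation=cv2.INTER_CUBIC))"
```

```text
time_s: 26.55
eef_pos: [0.5778, -0.1455, 0.1614]
eef_rot: [0.001, -0.004, 1.0, 0.0]
wrist_force: [0.0, 0.0, 0.1]
opening: 0.0
grasp_force: 0.0
time_s: 26.8
eef_pos: [0.5776, -0.1416, 0.1612]
eef_rot: [0.0, -0.006, 1.0, 0.001]
wrist_force: [-0.4, 0.3, -0.3]
opening: 0.001
grasp_force: 0.0
t 26.8 fix [  23.1 -268.8] z 161.2 F [-0.4  0.3 -0.3] open 0.001 grip 0.0 q6 -2.03
[ 0.17 -0.18  9.52] [0.11 0.04 0.08]
```

View pics/c8.png

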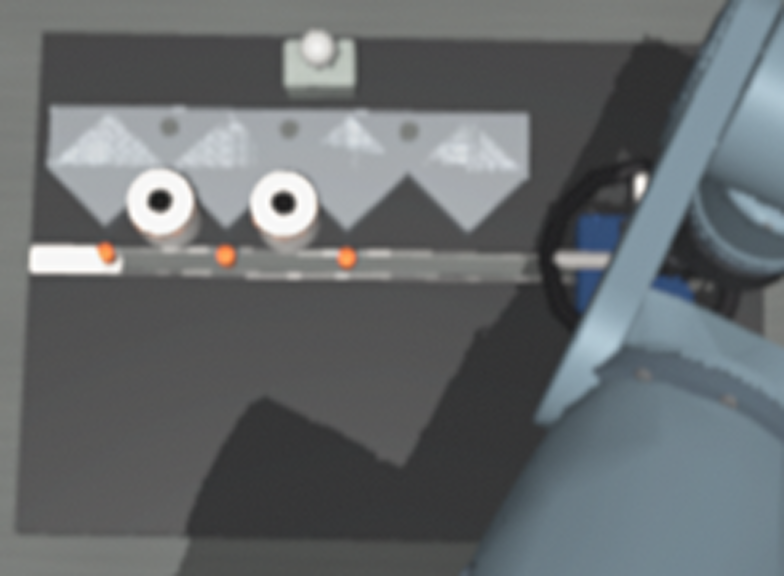

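Both bushes are in their Vs, at (160,202) and (284,204). I'll check them numerically and work out the clockwise arc.

```bash
python3 - <<'E'
from h import *
c=dict(np.load('/tmp/top.npz'));s=3.2
for x,y in[(160,202),(284,204)]: print(np.round(w2f(px(c,200+(x+.5)/s-.5,135+(y+.5)/s-.5,.075)),1))
# centroid of bright ring pixels in crop
m=(c['frame'].min(2)>215).astype(np.uint8); n,l,st,ce=cv2.connectedComponentsWithStats(m)
for i in range(1,n):
    if st[i,4]>100 and 205<ce[i][0]<330 and 180<ce[i][1]<215: print(st[i],ce[i],np.round(w2f(px(c,*(st[i,:2]+(st[i,2:4]-1)/2),.075)),1))
for a in range(225,-112,-8):
    b=np.radians(a); print(a,np.round([-(47.5+37.5*np.cos(b)-21.5)/10,(-244.5+37.5*np.sin(b)+270.5)/10],2),end=' ')
E
python3 -m handwheel '[[[-1,0.2,-0.2,1,0,0,0],[-1,0.2,-0.2,5,0,0,0],[-1,0.2,-0.2,9.5,0,0,0],[-1,0.2,-0.2,9.5,0,0,0],[-1,0.2,-0.2,9.5,0,0,0]]]'; python3 -c "
from h import *
here()"
```

```text
[85.8 85.7]
[85.7  0.7]
[240 188  20  20 254] [249.42519685 197.4015748 ] [86.5 86.1]
[278 189  20  19 241] [288.02074689 198.11618257] [86.6  2.7]
225 [ 0.05 -0.05] 217 [0.39 0.34] 209 [0.68 0.78] 201 [0.9  1.26] 193 [1.05 1.76] 185 [1.14 2.27] 177 [1.14 2.8 ] 169 [1.08 3.32] 161 [0.95 3.82] 153 [0.74 4.3 ] 145 [0.47 4.75] 137 [0.14 5.16] 129 [-0.24  5.51] 121 [-0.67  5.81] 113 [-1.13  6.05] 105 [-1.63  6.22] 97 [-2.14  6.32] 89 [-2.67  6.35] 81 [-3.19  6.3 ] 73 [-3.7   6.19] 65 [-4.18  6.  ] 57 [-4.64  5.75] 49 [-5.06  5.43] 41 [-5.43  5.06] 33 [-5.75  4.64] 25 [-6.    4.18] 17 [-6.19  3.7 ] 9 [-6.3   3.19] 1 [-6.35  2.67] -7 [-6.32  2.14] -15 [-6.22  1.63] -23 [-6.05  1.13] -31 [-5.81  0.67] -39 [-5.51  0.24] -47 [-5.16 -0.14] -55 [-4.75 -0.47] -63 [-4.3  -0.74] -71 [-3.82 -0.95] -79 [-3.32 -1.08] -87 [-2.8  -1.14] -95 [-2.27 -1.14] -103 [-1.76 -1.05] -111 [-1.26 -0.9 ] time_s: 27.48
eef_pos: [0.5762, -0.145, 0.0672]
eef_rot: [0.001, -0.006, 1.0, 0.001]
wrist_force: [0.2, -0.1, 0.9]
opening: -0.001
grasp_force: 0.0
t 27.475 fix [  21.6 -272.2] z 67.2 F [ 0.2 -0.1  0.9] open -0.001 grip 0.0 q6 -2.03
```

```bash
python3 -m handwheel '[[[-1,0.4,0.5,0,0,0,0],[-1,0.7,0.95,0,0,0,0],[-1,0.9,1.4,0,0,0,0],[-1,1.05,1.9,0,0,0,0],[-1,1.15,2.45,0,0,0,0],[-1,1.15,2.95,0,0,0,0],[-1,1.1,3.5,0,0,0,0],[-1,0.95,4,0,0,0,0],[-1,0.75,4.45,0,0,0,0],[-1,0.45,4.9,0,0,0,0]]]'; python3 -c "
from h import *
here()"; python3 -m handwheel '[[[-1,-0.35,0.4,0,0,0,0],[-1,-0.7,0.75,0,0,0,0],[-1,-1.15,1.05,0,0,0,0],[-1,-1.6,1.3,0,0,0,0],[-1,-2.1,1.45,0,0,0,0],[-1,-2.6,1.55,0,0,0,0],[-1,-3.15,1.6,0,0,0,0],[-1,-3.65,1.55,0,0,0,0],[-1,-4.15,1.45,0,0,0,0],[-1,-4.65,1.25,0,0,0,0]]]'; python3 -c "
from h import *
here()"
```

```text
time_s: 28.72
eef_pos: [0.5702, -0.0954, 0.066]
eef_rot: [-0.0, -0.006, 1.0, 0.001]
wrist_force: [-2.4, -3.2, 0.2]
opening: -0.0
grasp_force: 1.3
t 28.725 fix [  16.3 -222.6] z 66.0 F [-2.4 -3.2  0.2] open -0.0 grip 1.3 q6 -1.95
time_s: 29.98
eef_pos: [0.6169, -0.0825, 0.0661]
eef_rot: [-0.0, -0.006, 1.0, 0.001]
wrist_force: [-4.1, 0.8, 0.6]
opening: 0.001
grasp_force: 1.9
t 29.975 fix [  63.  -210.2] z 66.1 F [-4.1  0.8  0.6] open 0.001 grip 1.9 q6 -1.91
```

```bash
python3 -m handwheel '[[[-1,-0.45,-0.25,0,0,0,0],[-1,-0.9,-0.55,0,0,0,0],[-1,-1.25,-0.95,0,0,0,0],[-1,-1.55,-1.35,0,0,0,0],[-1,-1.8,-1.8,0,0,0,0],[-1,-2,-2.3,0,0,0,0],[-1,-2.1,-2.8,0,0,0,0],[-1,-2.15,-3.35,0,0,0,0],[-1,-2.15,-3.85,0,0,0,0],[-1,-2.05,-4.35,0,0,0,0]]]'; python3 -m handwheel '[[[-1,0.15,-0.5,0,0,0,0],[-1,0.4,-0.95,0,0,0,0],[-1,0.7,-1.4,0,0,0,0],[-1,1.05,-1.75,0,0,0,0],[-1,1.45,-2.1,0,0,0,0],[-1,1.9,-2.35,0,0,0,0],[-1,2.4,-2.6,0,0,0,0],[-1,2.4,-2.6,0,0,0,0]]]'; python3 -c "
from h import *
here();snap('wrist','w9.png')"
```

```text
time_s: 31.22
eef_pos: [0.6382, -0.1267, 0.0665]
eef_rot: [0.001, -0.006, 1.0, 0.001]
wrist_force: [0.8, 3.6, 0.1]
opening: -0.001
grasp_force: 1.5
time_s: 32.22
eef_pos: [0.6136, -0.1531, 0.0664]
eef_rot: [-0.0, -0.005, 1.0, 0.0]
wrist_force: [0.5, 0.8, 0.9]
opening: 0.001
grasp_force: 0.5
t 32.225 fix [  59.  -280.8] z 66.4 F [0.5 0.8 0.9] open 0.001 grip 0.5 q6 -2.01
```

View pics/w9.png

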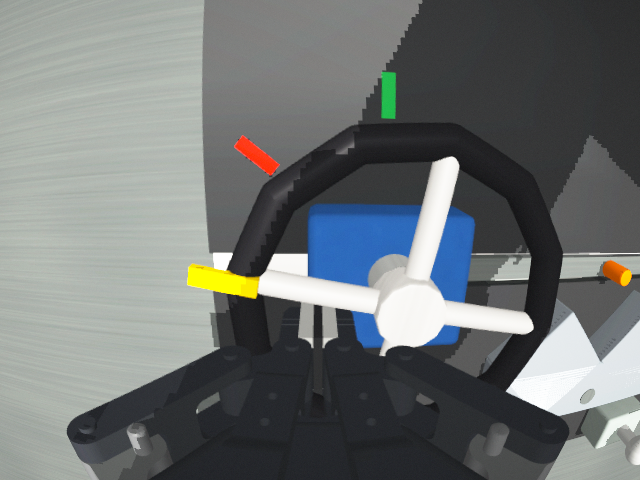

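The pointer at (225,280) is at about −99° against a target of −129.4°. The red mark is at (256,156). Some 25° more, then measure.

```bash
cat >> h.py <<'E'
def wray(c,o,u,v,z):
    q=o['eef_rot'];Rt=R.from_quat([q[1],q[2],q[3],q[0]])
    x=(u-c['cx'])/c['fx'];y=(v-c['cy'])/c['fy'];t=np.hypot(x,y);s=np.sin(t)/t
    d=c['hand_eye'][:3,:3]@np.array([x*s,y*s,np.cos(t)]);p=c['hand_eye'][:3,3]
    P=Rt.apply(p)+o['eef_pos'];D=Rt.apply(d);return w2f(P+(z-P[2])/D[2]*D)
E
python3 -m handwheel '[[[-1,0.25,-0.05,0,0,0,0],[-1,0.5,-0.15,0,0,0,0],[-1,0.75,-0.2,0,0,0,0],[-1,1,-0.2,0,0,0,0],[-1,1.25,-0.2,0,0,0,0],[-1,1.5,-0.2,0,0,0,0],[-1,1.5,-0.2,0,0,0,0],[-1,1.5,-0.2,0,0,0,0]]]'; python3 - <<'E'
from h import *
import pickle
here();o=status.get_obs();c=snap('wrist','w10.png');pickle.dump((c,o),open('/tmp/w.pkl','wb'))
im=c['frame'].astype(int);b,g,r=im[...,0],im[...,1],im[...,2]
m=((r>130)&(g>120)&(b<80)).astype(np.uint8);n,l,st,ce=cv2.connectedComponentsWithStats(m);i=1+np.argmax(st[1:,4]);print(st[i],ce[i])
p=wray(c,o,*ce[i],.083);d=p-[47.5,-244.5];print(p,np.degrees(np.arctan2(d[1],d[0])),np.hypot(*d))
m=((r>130)&(g<70)&(b<70)).astype(np.uint8);n,l,st,ce=cv2.connectedComponentsWithStats(m);i=1+np.argmax(st[1:,4])
p=wray(c,o,*ce[i],.02);d=p-[47.5,-244.5];print('red',ce[i],p,np.degrees(np.arctan2(d[1],d[0])))
E
```

```text
time_s: 33.28
eef_pos: [0.5988, -0.1547, 0.0661]
eef_rot: [-0.0, -0.006, 1.0, 0.001]
wrist_force: [1.5, -1.4, 0.4]
opening: 0.0
grasp_force: 1.0
t 33.275 fix [  44.1 -282.2] z 66.1 F [ 1.5 -1.4  0.4] open 0.0 grip 1.0 q6 -2.03
[ 222  214   73   62 1728] [257.38020833 244.20717593]
[   7.21256155 -304.92514698] -123.69269794176564 72.62421142228659
red [259.50871632 184.12678288] [  -5.99059192 -313.25701986] -127.88168600669579
```

The pointer is about 5° short, so one small step more.

```bash
python3 -m handwheel '[[[-1,0.15,0.02,0,0,0,0],[-1,0.3,0.05,0,0,0,0],[-1,0.3,0.05,0,0,0,0],[-1,0.3,0.05,0,0,0,0]]]';  python3 - <<'E'
from h import *
here();o=status.get_obs();c=snap('wrist','w11.png')
im=c['frame'].astype(int);b,g,r=im[...,0],im[...,1],im[...,2]
for n_,m,z in(('yel',(r>130)&(g>120)&(b<80),.083),('red',(r>130)&(g<70)&(b<70),.02)):
    n,l,st,ce=cv2.connectedComponentsWithStats(m.astype(np.uint8));i=1+np.argmax(st[1:,4])
    d=wray(c,o,*ce[i],z)-[47.5,-244.5];print(n_,ce[i],np.degrees(np.arctan2(d[1],d[0])))
E
```

```text
time_s: 33.83
eef_pos: [0.596, -0.1541, 0.0662]
eef_rot: [0.0, -0.006, 1.0, 0.001]
wrist_force: [2.8, -0.9, 1.4]
opening: 0.002
grasp_force: 1.2
t 33.825 fix [  41.3 -281.6] z 66.2 F [ 2.8 -0.9  1.4] open 0.002 grip 1.2 q6 -2.03
yel [267.55172414 237.33908046] -129.12461869018694
red [258.7082658 189.6726094] -127.8809475766318
```

```bash
python3 -m handwheel '[[[-1,-0.5,0,0,0,0,0],[-1,-0.5,0,0,0,0,0],[-1,-0.5,0,-5,0,0,0],[-1,-0.5,0,-11,0,0,0],[-1,0,4,-16,0,0,0],[-1,5,10,-16,0,0,0],[-1,10,16,-16,0,0,0],[-1,15,22,-16,0,0,0],[-1,20,28,-16,0,0,0],[-1,25,34,-16,0,0,0]]]'; python3 -m handwheel '[[[-1,-1,10,0,0,0,0],[-1,-1,16,0,0,0,0],[-1,-1,16,0,0,0,0],[-1,-1,16,0,0,0,0],[-1,-1,16,0,0,0,0]]]';  python3 - <<'E'
from h import *
here();c=snap('top');np.savez('/tmp/top',**c)
cv2.imwrite('pics/c12.png',cv2.resize(c['frame'][135:315,200:445],None,fx=3.2,fy=3.2,interpolation=cv2.INTER_CUBIC))
im=c['frame'].astype(int);b,g,r=im[...,0],im[...,1],im[...,2]
m=(r>180)&(g>60)&(g<150)&(b<90)
n,l,st,ce=cv2.connectedComponentsWithStats(m.astype(np.uint8))
for i in range(1,n):
    if st[i,4]>4 and 200<ce[i][0]<400 and 190<ce[i][1]<240: print(st[i,4],np.round(w2f(px(c,*ce[i],.04)),1))
E
```

```text
time_s: 35.12
eef_pos: [0.3915, 0.1239, 0.2263]
eef_rot: [-0.0, -0.005, 1.0, 0.001]
wrist_force: [0.6, 1.8, 0.3]
opening: 0.003
grasp_force: 0.0
time_s: 35.75
eef_pos: [0.4012, 0.2823, 0.2264]
eef_rot: [-0.0, -0.006, 1.0, 0.0]
wrist_force: [-0.1, 0.0, 0.9]
opening: -0.002
grasp_force: 0.0
t 35.75 fix [-148.4  157. ] z 226.4 F [-0.1  0.   0.9] open -0.002 grip 0.0 q6 -1.21
6 [57.6 86.1]
5 [ 61.2 -84.4]
6 [52.8 -1.4]
5 [ 51.5 -84.1]
```

View pics/c12.png

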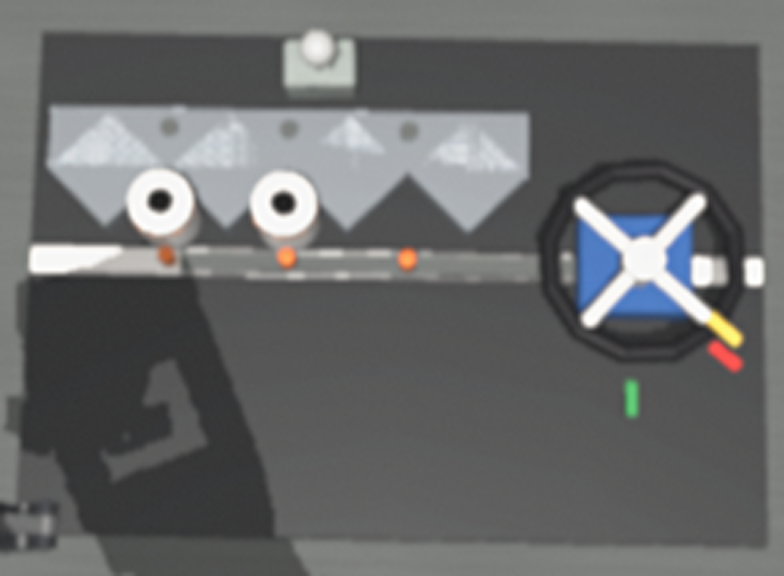

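The pointer (726,331) is in line with the red mark (725,356). The posts (167,255), (287,258) and (407,259) stand behind the three Vs, and both bushes are still seated at (160,202) and (284,204). The bystander on the plate has not moved, and the arm is clear.

```bash
python3 -c "
from bench import ctrl
print(ctrl.hand_in())"
```

```text
the job is handed in; nothing more can be done
None
```

Job handed in: both bushes on the plate are home in V2 and V3 (V1 stays empty, as no third bush stood on the plate), the keeper was opened first and is now shut with the pointer at the red mark, and the ball stand, square, gauge case and look-alikes were left alone.

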